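Load the carrier plate with the lifter and send the slide home

TASK

Slide the blade of the flat lifter under the carrier plate, carry the plate level on it and set it down (do not drop it) on the slide's carriage, centred and with its edges square to the carriage, then draw the lifter out. Only after that push the carriage with the plate on it fully home to the far end of its rails (the end nearest the press), and leave the lifter lying flat on the bench. The plate is greased: never touch it with the gripper, only with the lifter, and leave the other things on the bench where they are.

Things in the scene. Friction and masses are not known exactly. Their poses are not given: they have to be found in the camera images.
- lifter: Flat lifter (cranked spatula), 200 mm long, 180 g. Origin below the grip, level with the blade's lower face (on the bench at first); x to the blade's tip, z up. Steel blade x 30 to 140 mm, 64 wide, 3 thick; riser at x 23 to 36 (nothing passes behind it) up to a wooden bar handle: x -60 to 26, 22 wide, z 42 to 68 mm. A prop at x -52 reaches down to z = 0: it lies with the blade flat.
- plate: Carrier plate: bare aluminium, 130 (x) by 110 (y) mm, 220 g, z 10 to 14 mm, three dark grooves on top and two low ribs (to z 20 mm) near its short edges. Stands on four round feet 10 mm high, radius 7, at x +-53, y +-43 mm: the gap below is 10 mm high and, between the feet, 92 mm wide entered along y, 72 mm along x. Origin at its centre, level with the feet's lower ends.
- carriage (a joint): How far the slide's carriage has run along its rails (m): starts between 0 and 0.03, fully home against its end stop at 0.10. It grows as the carriage moves along -y of point carriage_top (to the robot's right, towards the big press). Rubs with about 3 N and stays where it is left.
- carriage_top (a point): Centre of the top of the slide's carriage: flat dark steel table, 140 (x) by 120 (y) mm, 50 mm above the bench, on an aluminium rail bed fixed to the bench, 290 mm long (y), 96 wide, up to 32 high; when the joint is 0 the bed's middle is 50 mm to -y. x across the rails, y along them (it runs home to -y), z up. Moves with the carriage.
- push_tab (a point): Middle of the upper edge of the push tab: upright dark steel plate fixed to the carriage on the robot's side of its table, 95 mm from the table's centre along -x; 30 mm wide (x), 10 thick (y), its top 97 mm and its foot 47 mm above the bench. Axes as carriage_top.
- oil_bottle: Bystander: upright clear bottle, 52 mm across, 125 mm high; origin under its centre.
- grease_jar: Bystander: upright white jar, 66 mm across, 60 mm high; origin under its centre.
- wrench: Bystander: steel wrench, 170 mm long, lying flat along its x; origin under its middle.
- die_block: Bystander: dark steel die block 70 (x) by 50 (y) mm, 67 mm high; origin under its centre.
There are look-alikes about, which are no part of the job. Of the things shaped like the plate, the aluminium one is meant.

How it is judged:
By the outcome, as a careful person would: the job done as asked, in the order asked, and still so for the second after the job is handed in, with the robot touching nothing.
It also fails if it takes over 58 s, if anything falls off the work surface, if the arm or the gripper's body presses on something with over 40 N, if the wrist force passes 120 N, or if a joint passes its speed limit or range.

ROBOT

A 7-joint arm with a two-finger parallel gripper is mounted at the origin on the work surface. World frame = base frame: x ahead of the robot, y to its left, z up, the work surface at z = 0. Lengths are in m, angles in rad, forces in N, time in s.
With the tool pointing down it reaches from about 0.4 to 0.875 m from the base axis. Payload 19.3 kg.
Tool frame: the origin (TCP) lies at the very end of the fingers, on their centre line; the grasp point (between the pads) lies 19 mm behind it; z points along the fingers, y is the line along which they close (so a half turn about z gives the same grasp; the last joint's range is limited). The gripper opens to 85 mm and grips with 20 to 120 N. Pads are 22 mm wide; open, the fingers measure 114 mm over their backs; the gripper's body (76 mm by 85 mm) begins 54 mm behind the grasp point. The pads swing forward as they close: fully open they stand 13 mm farther back than shut.
Start: joints at [1.145, 0.521, -0.036, 1.599, 0.021, 1.021, -0.113], TCP at [0.218, -0.586, 0.231] pointing down, gripper open.
Joint ranges: [-2.91, 2.91], [-0.3, 2.13], [-1.5, 1.42], [0.17, 2.43], [-1.26, 4.41], [0.16, 1.93], [-2.52, 2.52]. Speed limits (rad/s): [1.89, 1.89, 2.39, 2.39, 3.01, 3.01, 3.01].

INTERFACE

Orientations are given as [roll, pitch, yaw] about the fixed x, y, z axes, in that order (R = Rz(yaw) Ry(pitch) Rx(roll)).
In Python, from workcell import monitor, optics, workorder gives the robot as it stands.
- The arm moves only by the tool apply_moves, never from a script. Its arguments are lists of equal length, an entry for each row: "linear": the shift along the tool's x, y, z each as a share of 0.1 m, from -1 to 1, a list of three; "delta_rot": the turn, a rotation vector about the tool's x, y, z each as a share of 120 degrees, from -1 to 1, a list of three. A call has exactly 5 rows; each row is the pose to reach, as a shift and turn from the pose commanded when the call began, along the tool's axes at that moment; what a row does not reach only later rows make up. A row lasts 1/12 s, in which the tool goes at most 41.7 mm and 7.16 degrees, less where a joint would pass 70% of its speed; a pose out of reach is approached as far as the arm can. A call with a number of a shift or a turn outside -1 to 1 is refused whole. A call with a gripper value outside its range is refused whole. "gripper" is the opening, from -1 (shut) to 1 (fully open), set as the call begins (left out, the last holds). The fingers move at their own pace and stop on an object; "force" is the grip in N (left out, the last holds). Time passes only in rows, so rows that repeat a pose let the fingers close, or fill a call up. It gives the time, the measured TCP pose, the force, the opening and the grip force at its end, in the units of the state.
- monitor.observe(): the state, without advancing time (a new reading comes with each control period).
- optics.grab_frame(name): name is "side" or "top" or "wrist"; returns (picture, depth): 400x640x3 uint8, red, green, blue; 400x640 float32, m along the optical axis (not along the pixel's ray), 0 where there is no reading.
- optics.camera_info(name): a dict with "fx", "fy", "cx", "cy" (pixels), "rvec" (rotation vector, rad) and "tvec" (3), from world to camera coordinates, as OpenCV has them; the wrist camera has in their place "T_tool_cam" (4x4, takes a point from camera to tool coordinates, whose origin is the TCP and whose axes are the flange's). Camera axes: x right, y down, z forward; pixel columns grow to the right and rows downward; lengths in m; the calibration is good to about 2 mm. The wrist camera is an equidistant fisheye: a pixel r from the principal point sees the ray r / f radians off the axis. A picture is of the moment at which its call begins: read the wrist's pose just before it. camera_info takes no time and is no camera call.
- workorder.job_done(): hands the job in; it is judged then, once.
The state is a dict: "clock": time; "qpos": joint angles; "qd": joint speeds; "joint_efforts": joint torques, N m; "position": TCP position; "tool_rot": TCP orientation; "force": force on the tool from outside, world axes, zero at the start; "moment": the same for the moment, N m; "grip_width": finger opening in m; "finger_force": force on a finger pad.
Only numpy, scipy, OpenCV 4.12 (cv2) and the standard library are available. Lean on these libraries where they do the work, as an engineer would, in place of code of your own. Each camera call takes 0.05 s, during which the arm holds its last target. There are 200 camera calls.

## Working session

There is one attempt and no reset: what is moved stays moved. The work goes in short steps, Python scripts to look and compute and a tool call to move; the robot and the scene stay as the last step left them, time stands still between calls to the robot, and variables do not carry over. Pictures are saved under pics/ and viewed, at most 10 in all, crops included, and the job is handed in when it is done.

Besides the shell and the picture viewer there is one more tool, called after ">>>" as name(argument=value, ...), one argument or row to a line, values as JSON. apply_moves: Moves the arm, as the interface text tells. Its arguments: {"type":"object","properties":{"linear":{"type":"array"},"delta_rot":{"type":"array"},"gripper":{"type":"number"},"force":{"type":"number"}},"required":["linear","delta_rot"]}

```bash
mkdir -p pics; ls; cat > h.py <<'E'
import numpy as np, cv2
from scipy.spatial.transform import Rotation as R
from workcell import monitor, optics, workorder
def cam(n):
    c=optics.camera_info(n); K=np.array([[c['fx'],0,c['cx']],[0,c['fy'],c['cy']],[0,0,1]])
    Rm=cv2.Rodrigues(np.array(c['rvec'],float))[0]; return K,Rm,np.array(c['tvec'],float)
def onz(n,uv,z):
    K,Rm,t=cam(n); uv=np.atleast_2d(uv).astype(float)
    d=(Rm.T@np.linalg.inv(K)@np.c_[uv,np.ones(len(uv))].T).T; o=-Rm.T@t
    return o+d*((z-o[2])/d[:,2])[:,None]
def cloud(n,dep):
    K,Rm,t=cam(n); v,u=np.mgrid[:400,:640]
    p=np.stack([(u-K[0,2])/K[0,0]*dep,(v-K[1,2])/K[1,1]*dep,dep],-1)
    return (p-t)@Rm
def st():
    s=monitor.observe(); print('t',s['clock'],'p',np.round(s['position'],4),'rpy',np.round(s['tool_rot'],3),'q',np.round(s['qpos'],2),'F',np.round(s['force'],1),'w',s['grip_width'],s['finger_force']); return s
E
python3 - <<'E'
from h import *
s=st()
for n in('top','side'):
    p,d=optics.grab_frame(n); np.savez('f_'+n,p=p,d=d); cv2.imwrite(f'pics/{n}0.png',cv2.resize(p[:,:,::-1],(800,500)))
    K,Rm,t=cam(n); print(n,K[0,0],(-Rm.T@t).round(3))
E
```

```text
pics
t 0.0 p [ 0.2176 -0.5856  0.2307] rpy [-3.14   0.     0.356] q [ 1.14  0.52 -0.04  1.6   0.02  1.02 -0.11] F [-0.6 -0.3 -0.2] w 0.08556379203592278 0.0
top 405.4746588453973 [ 0.242 -0.025  1.264]
side 448.6106604873119 [-0.035  0.685  1.009]
```

View pics/top0.png

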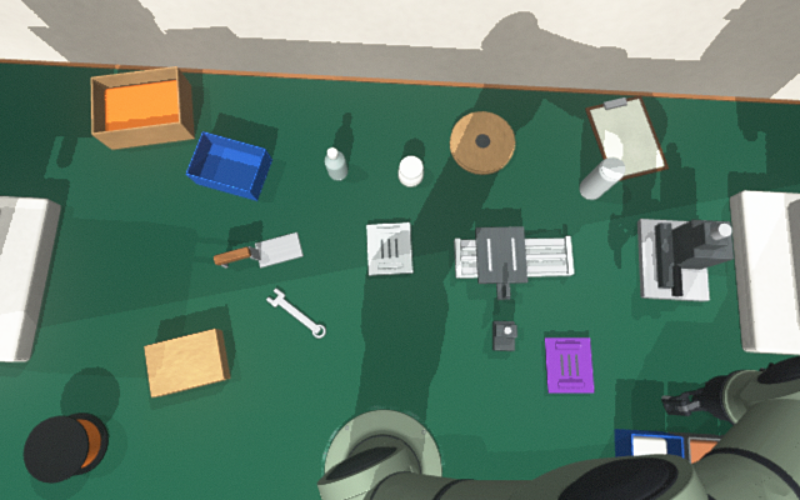

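View pics/side0.png

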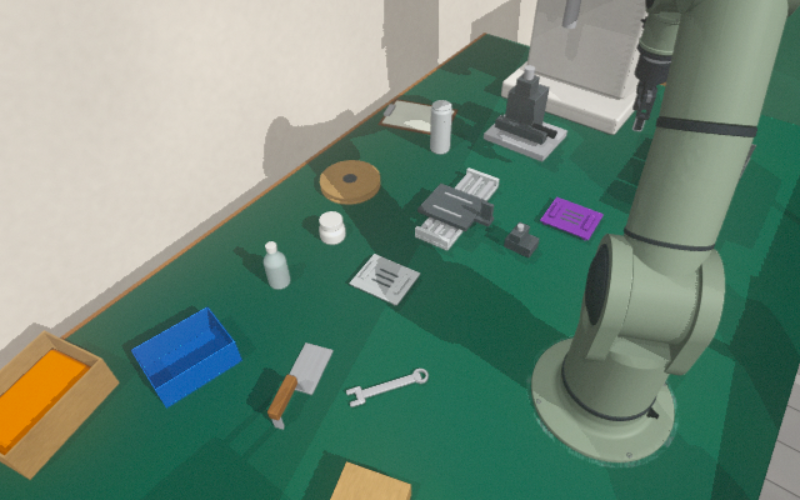

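Top view (800-px scale): the aluminium plate is at (389,248). The look-alike is the purple plate at (569,365). The lifter is at (258,250), with its handle towards the left (+y) and its blade towards the plate. The carriage is at (501,254), with its tab at (504,290) towards the robot. The die block is at (505,335), the wrench at (297,313), the bottle at (336,163) and the jar at (411,170). Next is a close crop to check the choice and measure.

```bash
python3 - <<'E'
from h import *
p=np.load('f_top.npz')['p']
a=cv2.resize(p[170:250,165:325][:,:,::-1],None,fx=5,fy=5,interpolation=cv2.INTER_CUBIC)
cv2.imwrite('pics/c1.png',a)
b=cv2.resize(p[170:290,350:470][:,:,::-1],None,fx=5,fy=5,interpolation=cv2.INTER_CUBIC)
cv2.imwrite('pics/c2.png',b)
E
```

```text
(no output)
```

View pics/c1.png

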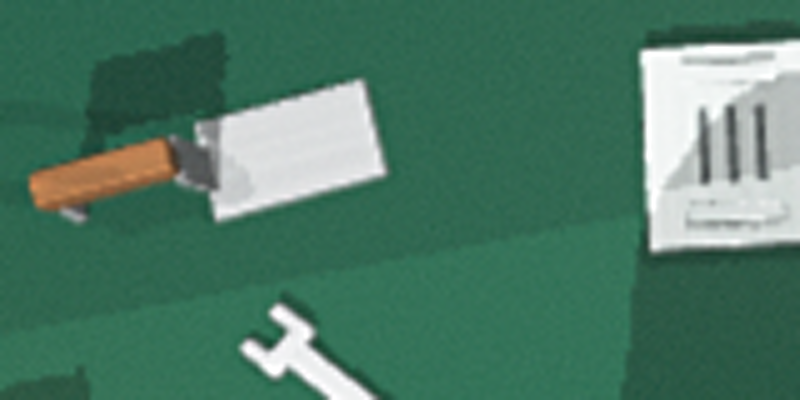

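View pics/c2.png

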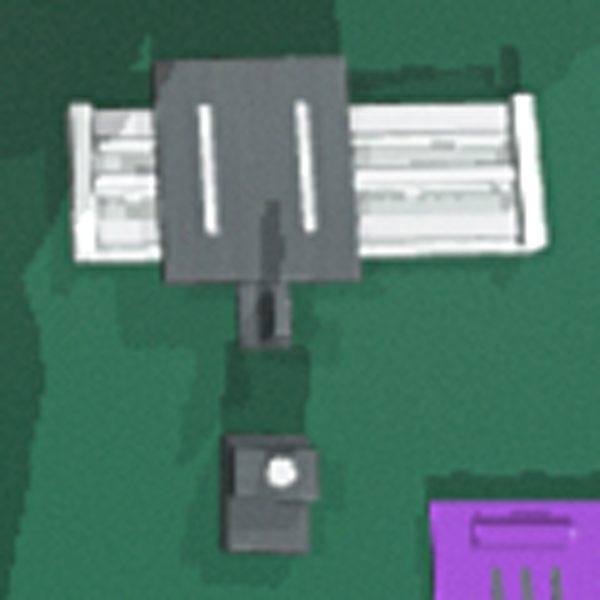

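Crop 1 shows the bare aluminium plate with three grooves, its corner at (640,48)–(650,250), and the lifter blade with corners (197,122), (362,79), (386,175), (215,221). Crop 2 shows the carriage table with corners (153,60), (345,57), (360,280), (163,282) and the tab top at about (265,300). I'll fit these with masks and depth.

```bash
python3 - <<'E'
from h import *
f=np.load('f_top.npz'); p,d=f['p'],f['d']; P=cloud('top',d); z=P[...,2]
print('bench z',np.median(z[100:300,200:300]))
hsv=cv2.cvtColor(p,cv2.COLOR_RGB2HSV)
def rect(name,m,zz,box):
    u0,v0,u1,v1=box; M=np.zeros((400,640),np.uint8); M[v0:v1,u0:u1]=m[v0:v1,u0:u1]
    n,l,s,c=cv2.connectedComponentsWithStats(M); k=1+np.argmax(s[1:,4]); M=(l==k).astype(np.uint8)
    cs=max(cv2.findContours(M,0,cv2.CHAIN_APPROX_NONE)[0],key=cv2.contourArea)[:,0]
    W=onz('top',cs,zz)[:,:2]; r=cv2.minAreaRect((W*1000).astype(np.float32)); print(name,np.round(r,1).tolist() if 0 else r,'area',s[k,4],'zmed',np.median(z[M>0]))
    print('   depth range',np.percentile(z[M>0],[5,50,95]).round(4))
rect('plate',(hsv[...,1]<70)&(hsv[...,2]>60),.014,(285,170,340,225))
rect('carr',(z>.04)&(z<.06),.050,(375,175,425,230))
rect('tab',(z>.08)&(z<.11),.097,(385,215,425,250))
rect('blade',(hsv[...,1]<70)&(hsv[...,2]>110),.003,(200,180,245,216))
rect('handle',(z>.05)&(z<.08),.068,(165,190,205,216))
rect('handlecol',(hsv[...,0]<20)&(hsv[...,1]>100),.068,(165,190,205,216))
q=np.array([[197,122],[362,79],[386,175],[215,221]])/5+[165,170]
w=onz('top',q,.003); print('blade corners',w.round(4),'mid tip',w[1:3].mean(0),'mid back',w[[0,3]].mean(0))
q=np.array([[153,60],[345,57],[360,280],[163,282]])/5+[350,170]
w=onz('top',q,.05);print('carr corners',w.round(4),w.mean(0))
q=np.array([[640,48],[650,250]])/5+[165,170];print('plate left edge',onz('top',q,.014))
for n,u,v in(('die',402,268),('bottle',268,130),('jar',328,135)):print(n,P[v,u])
E
```

```text
bench z 0.0004627060313110774
plate ((525.8456420898438, 16.31589126586914), (135.3604278564453, 114.32063293457031), 6.2502217292785645) area 1503 zmed 0.01436914438279566
   depth range [0.0014 0.0144 0.0206]
carr ((513.4239501953125, -259.5534362792969), (150.2300567626953, 121.50559997558594), 4.266267776489258) area 1791 zmed 0.05011256294413456
   depth range [0.0454 0.0501 0.0541]
tab ((422.6711730957031, -264.8594665527344), (29.680288314819336, 11.635462760925293), 0.6554492115974426) area 48 zmed 0.09589432924632055
   depth range [0.0827 0.0959 0.1006]
blade ((508.713134765625, 297.59478759765625), (68.07442474365234, 113.27883911132812), 19.022945404052734) area 726 zmed 0.003038572915443772
   depth range [-0.0008  0.003   0.0074]
handle ((473.7600402832031, 391.2453308105469), (26.55613136291504, 87.87225341796875), 17.909399032592773) area 242 zmed 0.0670503499565279
   depth range [0.0535 0.0671 0.0717]
handlecol ((473.0966491699219, 391.5013427734375), (25.792070388793945, 86.91058349609375), 19.930004119873047) area 234 zmed 0.0671311455831024
   depth range [0.0533 0.0671 0.0718]
blade corners [[0.5219 0.3574 0.003 ]
 [0.5561 0.2551 0.003 ]
 [0.4943 0.2337 0.003 ]
 [0.4585 0.3386 0.003 ]] mid tip [0.52519353 0.24438744 0.003     ] mid back [0.49018315 0.34800911 0.003     ]
carr corners [[ 0.5819 -0.197   0.05  ]
 [ 0.5907 -0.316   0.05  ]
 [ 0.4511 -0.3258  0.05  ]
 [ 0.4431 -0.2065  0.05  ]] [ 0.51668793 -0.26131357  0.05      ]
plate left edge [[0.58389025 0.07758376 0.014     ]
 [0.45372792 0.06212752 0.014     ]]
die [ 0.32115281 -0.26531895  0.05836405]
bottle [0.71690671 0.15947517 0.08927633]
jar [ 0.7223472  -0.02605824  0.06150574]
```

```bash
cat >> h.py <<'E'
def Rt(yaw): return R.from_euler('xyz',[np.pi,0,np.radians(yaw)])
def plan(start,wps,vmax=.095,rmax=32):
    """start,(x,y,z,yawdeg); each wp split in calls; prints rows"""
    p=np.array(start[:3],float); r=Rt(start[3])
    for w in wps:
        t=np.array(w[:3],float)
        n=max(1,int(np.ceil(max(np.abs(r.inv().apply(t-p)).max()/vmax, np.degrees((r.inv()*Rt(w[3])).magnitude())/rmax))))
        for k in range(n):
            gl=p+(t-p)/(n-k); rv=(r.inv()*Rt(w[3])).as_rotvec()/(n-k)
            L=np.round(r.inv().apply(gl-p)/.1,3); D=np.round(np.degrees(rv)/120,3); D[np.abs(D)<.002]=0
            print('L',L.tolist(),'D',D.tolist(),'->',end=' ')
            p=p+r.apply(L*.1); r=r*R.from_rotvec(np.radians(D*120)); print(p.round(4),round(np.degrees(r.as_euler('xyz')[2]),2))
E
python3 - <<'E'
from h import *
plan((.2176,-.5856,.2307,20.4),[(.47,-.2,.25,60),(.52,.08,.25,85),(.48,.3765,.15,109.5),(.48,.3765,.036,109.5)])
E
```

```text
L [0.927, -0.684, -0.048] D [0.0, 0.0, -0.082] -> [ 0.2806 -0.4892  0.2355] 30.24
L [1.031, -0.515, -0.048] D [0.0, 0.0, -0.083] -> [ 0.3438 -0.3928  0.2403] 40.2
L [1.104, -0.329, -0.049] D [0.0, 0.0, -0.082] -> [ 0.4069 -0.2964  0.2452] 50.04
L [1.144, -0.135, -0.048] D [0.0, 0.0, -0.083] -> [ 0.47 -0.2   0.25] 60.0
L [0.892, -0.322, -0.0] D [0.0, 0.0, -0.069] -> [ 0.4867 -0.1067  0.25  ] 68.28
L [0.929, -0.191, -0.0] D [0.0, 0.0, -0.07] -> [ 0.5033 -0.0133  0.25  ] 76.68
L [0.946, -0.053, -0.0] D [0.0, 0.0, -0.069] -> [0.52 0.08 0.25] 84.96
L [0.73, -0.165, 0.25] D [0.0, 0.0, -0.051] -> [0.51   0.1541 0.225 ] 91.08
L [0.743, -0.086, 0.25] D [0.0, 0.0, -0.051] -> [0.5    0.2283 0.2   ] 97.2
L [0.748, -0.006, 0.25] D [0.0, 0.0, -0.051] -> [0.49   0.3024 0.175 ] 103.32
L [0.744, 0.074, 0.25] D [0.0, 0.0, -0.051] -> [0.48   0.3765 0.15  ] 109.44
L [0.0, -0.0, 0.57] D [0.0, 0.0, 0.0] -> [0.48   0.3765 0.093 ] 109.44
L [0.0, -0.0, 0.57] D [0.0, 0.0, 0.0] -> [0.48   0.3765 0.036 ] 109.44
```

>>> apply_moves(
  linear=[
    [0.15,-0.1,0],
    [0.35,-0.25,0],
    [0.55,-0.4,0],
    [0.75,-0.55,0],
    [0.95,-0.7,0],
  ],
  delta_rot=[
    [0,0,-0.01],
    [0,0,-0.03],
    [0,0,-0.05],
    [0,0,-0.065],
    [0,0,-0.08],
  ],
)

```text
clock: 0.52
position: [0.2827, -0.486, 0.231]
tool_rot: [-3.141, 0.0, 0.525]
force: [0.9, -0.1, -0.9]
grip_width: 0.0854
finger_force: 0.0
```

>>> apply_moves(
  linear=[
    [0.2,-0.1,0],
    [0.4,-0.2,0],
    [0.6,-0.3,0],
    [0.8,-0.4,0],
    [1,-0.5,0],
  ],
  delta_rot=[
    [0,0,-0.016],
    [0,0,-0.032],
    [0,0,-0.048],
    [0,0,-0.064],
    [0,0,-0.08],
  ],
)

```text
clock: 0.93
position: [0.3443, -0.3928, 0.2311]
tool_rot: [-3.141, 0.0, 0.693]
force: [0.5, 0.6, -0.3]
grip_width: 0.0851
finger_force: 0.0
```

>>> apply_moves(
  linear=[
    [0.2,-0.06,0],
    [0.4,-0.12,0],
    [0.6,-0.18,0],
    [0.8,-0.24,0],
    [1,-0.3,0],
  ],
  delta_rot=[
    [0,0,-0.016],
    [0,0,-0.032],
    [0,0,-0.048],
    [0,0,-0.064],
    [0,0,-0.08],
  ],
)

```text
clock: 1.35
position: [0.4023, -0.3061, 0.2312]
tool_rot: [-3.141, 0.0, 0.86]
force: [0.5, -0.5, 0.4]
grip_width: 0.0855
finger_force: 0.0
```

>>> apply_moves(
  linear=[
    [0.2,-0.03,0],
    [0.4,-0.06,0],
    [0.6,-0.09,0],
    [0.8,-0.12,0],
    [1,-0.15,0],
  ],
  delta_rot=[
    [0,0,-0.016],
    [0,0,-0.032],
    [0,0,-0.048],
    [0,0,-0.064],
    [0,0,-0.08],
  ],
)

```text
clock: 1.77
position: [0.4562, -0.2206, 0.2311]
tool_rot: [-3.141, 0.0, 1.028]
force: [0.8, -0.1, 0.4]
grip_width: 0.0851
finger_force: 0.0
```

```bash
python3 - <<'E'
from h import *
plan((.4562,-.2206,.231,58.9),[(.52,.08,.231,85),(.48,.3765,.13,109.5)],vmax=.099)
E
```

```text
L [0.968, -0.335, -0.0] D [0.0, 0.0, -0.073] -> [ 0.4775 -0.1204  0.231 ] 67.66
L [1.008, -0.184, -0.0] D [0.0, 0.0, -0.072] -> [ 0.4988 -0.0202  0.231 ] 76.3
L [1.023, -0.031, -0.0] D [0.0, 0.0, -0.073] -> [0.52   0.0799 0.231 ] 85.06
L [0.973, -0.218, 0.337] D [0.0, 0.0, -0.068] -> [0.5067 0.1788 0.1973] 93.22
L [0.995, -0.078, 0.336] D [0.0, 0.0, -0.068] -> [0.4933 0.2777 0.1637] 101.38
L [0.995, 0.065, 0.337] D [0.0, 0.0, -0.068] -> [0.48   0.3765 0.13  ] 109.54
```

>>> apply_moves(
  linear=[
    [0.2,-0.07,0],
    [0.4,-0.14,0],
    [0.6,-0.2,0],
    [0.8,-0.27,0],
    [1,-0.335,0],
  ],
  delta_rot=[
    [0,0,-0.015],
    [0,0,-0.03],
    [0,0,-0.045],
    [0,0,-0.06],
    [0,0,-0.075],
  ],
)

```text
clock: 2.18
position: [0.4791, -0.1176, 0.2311]
tool_rot: [-3.141, 0.0, 1.185]
force: [0.0, 0.8, 0.1]
grip_width: 0.0854
finger_force: 0.0
```

>>> apply_moves(
  linear=[
    [0.2,-0.04,0],
    [0.4,-0.08,0],
    [0.6,-0.12,0],
    [0.8,-0.15,0],
    [1,-0.185,0],
  ],
  delta_rot=[
    [0,0,-0.015],
    [0,0,-0.03],
    [0,0,-0.045],
    [0,0,-0.06],
    [0,0,-0.075],
  ],
)

```text
clock: 2.6
position: [0.4998, -0.0182, 0.2312]
tool_rot: [-3.141, 0.0, 1.342]
force: [0.5, -0.3, -0.0]
grip_width: 0.0853
finger_force: 0.0
```

>>> apply_moves(
  linear=[
    [0.2,-0.01,0],
    [0.4,-0.02,0],
    [0.6,-0.02,0],
    [0.8,-0.03,0],
    [1,-0.03,0],
  ],
  delta_rot=[
    [0,0,-0.014],
    [0,0,-0.028],
    [0,0,-0.042],
    [0,0,-0.056],
    [0,0,-0.07],
  ],
)

```text
clock: 3.02
position: [0.5196, 0.0799, 0.2311]
tool_rot: [-3.141, 0.0, 1.488]
force: [0.8, -1.2, 0.6]
grip_width: 0.0854
finger_force: 0.0
```

>>> apply_moves(
  linear=[
    [0.2,-0.04,0.05],
    [0.4,-0.08,0.1],
    [0.6,-0.12,0.2],
    [0.8,-0.17,0.25],
    [1,-0.22,0.3],
  ],
  delta_rot=[
    [0,0,-0.014],
    [0,0,-0.028],
    [0,0,-0.042],
    [0,0,-0.056],
    [0,0,-0.07],
  ],
)

```text
clock: 3.43
position: [0.5058, 0.1812, 0.2006]
tool_rot: [-3.141, 0.0, 1.635]
force: [1.1, 0.4, 0.3]
grip_width: 0.0855
finger_force: 0.0
```

>>> apply_moves(
  linear=[
    [0.2,-0.01,0.06],
    [0.4,-0.03,0.12],
    [0.6,-0.05,0.18],
    [0.8,-0.06,0.24],
    [1,-0.08,0.3],
  ],
  delta_rot=[
    [0,0,-0.014],
    [0,0,-0.028],
    [0,0,-0.042],
    [0,0,-0.056],
    [0,0,-0.07],
  ],
)

```text
clock: 3.85
position: [0.4917, 0.2805, 0.1707]
tool_rot: [-3.141, 0.0, 1.781]
force: [-0.2, -0.3, 0.2]
grip_width: 0.0851
finger_force: 0.0
```

>>> apply_moves(
  linear=[
    [0.2,0.02,0.08],
    [0.4,0.04,0.16],
    [0.6,0.06,0.24],
    [0.8,0.07,0.32],
    [0.96,0.085,0.4],
  ],
  delta_rot=[
    [0,0,-0.015],
    [0,0,-0.03],
    [0,0,-0.045],
    [0,0,-0.06],
    [0,0,-0.063],
  ],
)

```text
clock: 4.27
position: [0.4797, 0.3768, 0.1306]
tool_rot: [-3.141, -0.0, 1.915]
force: [-0.7, -0.4, -0.2]
grip_width: 0.0856
finger_force: 0.0
```

```bash
python3 - <<'E'
from h import *
s=st()
p,d=optics.grab_frame('wrist'); cv2.imwrite('pics/w1.png',p[:,:,::-1])
c=optics.camera_info('wrist'); print(c)
E
```

```text
t 4.2667 p [0.4797 0.3768 0.1306] rpy [-3.141 -0.     1.915] q [-0.37  0.68 -0.58  1.71  0.45  0.9  -0.8 ] F [-0.7 -0.4 -0.2] w 0.085597099728401 0.0
{'fx': 309.70691628693146, 'fy': 309.70691628693146, 'cx': 318.78498614827646, 'cy': 202.26250741374105, 'T_tool_cam': array([[ 1.78274881e-04, -9.58042009e-01, -2.86627768e-01,
         7.35645265e-02],
       [ 9.99999586e-01, -8.49786299e-05,  9.06010980e-04,
        -3.98395435e-04],
       [-8.92353815e-04, -2.86627810e-01,  9.58041597e-01,
        -1.42061490e-01],
       [ 0.00000000e+00,  0.00000000e+00,  0.00000000e+00,
         1.00000000e+00]])}
```

View pics/w1.png

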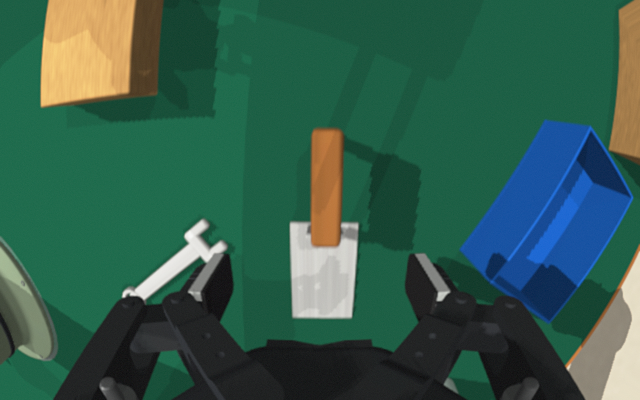

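The wrist view shows the handle from (327,129) to (325,245) between the fingers. The blade below it spans (291,222)–(357,222) to (293,318)–(352,318), and the wrench is clear on the left. I'll project these points next.

```bash
cat >> h.py <<'E'
def wpt(uv,z,pos,rpy):
    c=optics.camera_info('wrist'); uv=np.atleast_2d(uv).astype(float); x=(uv-[c['cx'],c['cy']])/c['fx']; r=np.linalg.norm(x,axis=1)
    d=np.c_[x/r[:,None]*np.sin(r)[:,None],np.cos(r)]
    A=R.from_euler('xyz',rpy).as_matrix(); T=c['T_tool_cam']; d=d@T[:3,:3].T@A.T; o=np.array(pos)+A@T[:3,3]
    return o+d*((z-o[2])/d[:,2])[:,None]
E
python3 - <<'E'
from h import *
s=st(); w=wpt([[327,129],[325,245]],.068,s['position'],s['tool_rot']); b=wpt([[357,222],[291,222],[293,318],[352,318]],.003,s['position'],s['tool_rot'])
print(w,np.linalg.norm(w[0]-w[1]),b,b[2:].mean(0))
d=w[1]-w[0]; print('yaw',np.degrees(np.arctan2(d[1],d[0])),'origin',w[0]+d*60/86)
d=b[2:].mean(0)-b[:2].mean(0); print('yaw',np.degrees(np.arctan2(d[1],d[0])),np.linalg.norm(d)); t=b[2:].mean(0); u=np.array([np.cos(np.radians(-70.5)),np.sin(np.radians(-70.5)),0]); print('origin',t-.14*u)
plan((.4797,.3768,.1306,109.7),[(.482,.377,.036,109.5)])
E
```

```text
t 4.3167 p [0.4782 0.3794 0.1293] rpy [-3.140e+00 -2.000e-03  1.916e+00] q [-0.38  0.68 -0.58  1.7   0.45  0.9  -0.8 ] F [-4.   0.6 -3.1] w 0.08533945786748713 0.0
[[0.46173634 0.4400346  0.068     ]
 [0.48865926 0.36268281 0.068     ]] 0.08190325684157128 [[0.51989134 0.36720079 0.003     ]
 [0.46233192 0.346494   0.003     ]
 [0.49801313 0.24136642 0.003     ]
 [0.55792438 0.26274285 0.003     ]] [0.52796876 0.25205463 0.003     ]
yaw -70.80913215406639 origin [0.48051977 0.38606824 0.068     ]
yaw -70.62249238193976 0.11108542023995935
origin [0.4812358  0.38402444 0.003     ]
L [-0.006, 0.022, 0.946] D [0.0, 0.0, 0.002] -> [0.482 0.377 0.036] 109.46
```

>>> apply_moves(
  linear=[
    [0,0.02,0.2],
    [0,0.02,0.4],
    [0,0.02,0.6],
    [0,0.02,0.8],
    [0,0.02,0.95],
  ],
  delta_rot=[
    [0,0,0],
    [0,0,0],
    [0,0,0],
    [0,0,0],
    [0,0,0],
  ],
)

```text
clock: 4.73
position: [0.4818, 0.3755, 0.0345]
tool_rot: [-3.14, 0.001, 1.912]
force: [-0.3, 0.1, 0.2]
grip_width: 0.0855
finger_force: 0.0
```

>>> apply_moves(
  linear=[
    [0,0,0],
    [0,0,0],
    [0,0,0],
    [0,0,0],
    [0,0,0],
  ],
  delta_rot=[
    [0,0,0],
    [0,0,0],
    [0,0,0],
    [0,0,0],
    [0,0,0],
  ],
  gripper=-0.4,
  force=40,
)

```text
clock: 5.15
position: [0.4828, 0.3764, 0.0374]
tool_rot: [3.14, -0.0, 1.912]
force: [-0.0, 0.7, 0.1]
grip_width: 0.0261
finger_force: 0.1
```

>>> apply_moves(
  linear=[
    [0,0,0],
    [0,0,0],
    [0,0,0],
    [0,0,0],
    [0,0,0],
  ],
  delta_rot=[
    [0,0,0],
    [0,0,0],
    [0,0,0],
    [0,0,0],
    [0,0,0],
  ],
  gripper=-1,
  force=100,
)

```text
clock: 5.57
position: [0.4829, 0.3763, 0.0372]
tool_rot: [3.14, -0.0, 1.912]
force: [0.3, -1.2, 7.6]
grip_width: 0.0206
finger_force: 97.4
```

>>> apply_moves(
  linear=[
    [0,0,-0.05],
    [0,0,-0.15],
    [0,0,-0.3],
    [0,0,-0.4],
    [0,0,-0.4],
  ],
  delta_rot=[
    [0,0,0],
    [0,0,0],
    [0,0,0],
    [0,0,0],
    [0,0,0],
  ],
)

```text
clock: 5.98
position: [0.4833, 0.377, 0.0793]
tool_rot: [3.138, -0.001, 1.912]
force: [-0.7, -0.5, -1.8]
grip_width: 0.0211
finger_force: 97.8
```

```bash
python3 - <<'E'
from h import *
plan((.4833,.377,.0773,109.55),[(.504,.238,.070,96.4)])
E
```

```text
L [-0.69, -0.135, 0.036] D [0.0, 0.0, 0.055] -> [0.4937 0.3075 0.0737] 102.95
L [-0.7, -0.055, 0.037] D [0.0, 0.0, 0.055] -> [0.504 0.238 0.07 ] 96.35
```

>>> apply_moves(
  linear=[
    [-0.1,-0.02,0],
    [-0.25,-0.05,0],
    [-0.4,-0.08,0],
    [-0.55,-0.11,0.02],
    [-0.7,-0.135,0.04],
  ],
  delta_rot=[
    [0,0,0.01],
    [0,0,0.02],
    [0,0,0.03],
    [0,0,0.042],
    [0,0,0.055],
  ],
)

```text
clock: 6.4
position: [0.4932, 0.303, 0.0719]
tool_rot: [-3.141, 0.001, 1.793]
force: [-0.3, -0.4, -1.1]
grip_width: 0.0203
finger_force: 97.6
```

>>> apply_moves(
  linear=[
    [-0.15,-0.01,0],
    [-0.3,-0.02,0],
    [-0.45,-0.04,0],
    [-0.6,-0.05,0.02],
    [-0.7,-0.055,0.04],
  ],
  delta_rot=[
    [0,0,0.01],
    [0,0,0.022],
    [0,0,0.034],
    [0,0,0.045],
    [0,0,0.055],
  ],
)

```text
clock: 6.82
position: [0.5037, 0.2338, 0.0682]
tool_rot: [3.141, 0.001, 1.678]
force: [-0.1, -0.7, -2.0]
grip_width: 0.0208
finger_force: 97.7
```

>>> apply_moves(
  linear=[
    [0,0,0],
    [0,0,0],
    [0,0,0],
    [0,0,0],
    [0,0,0],
  ],
  delta_rot=[
    [0,0,0],
    [0,0,0],
    [0,0,0],
    [0,0,0],
    [0,0,0],
  ],
)

```text
clock: 7.23
position: [0.5031, 0.237, 0.0684]
tool_rot: [3.142, -0.0, 1.683]
force: [-0.5, -0.5, -1.5]
grip_width: 0.0208
finger_force: 97.7
```

```bash
python3 - <<'E'
from h import *
s=st()
p,d=optics.grab_frame('top'); np.savez('f_top2',p=p,d=d); cv2.imwrite('pics/t2.png',cv2.resize(p[160:240,220:350][:,:,::-1],None,fx=6,fy=6,interpolation=cv2.INTER_CUBIC))
E
```

```text
t 7.2333 p [0.5031 0.237  0.0684] rpy [ 3.142 -0.     1.683] q [-0.2   0.68 -0.48  1.89  0.48  0.69 -0.86] F [-0.5 -0.5 -1.5] w 0.02079350547151298 97.70931243896484
```

View pics/t2.png

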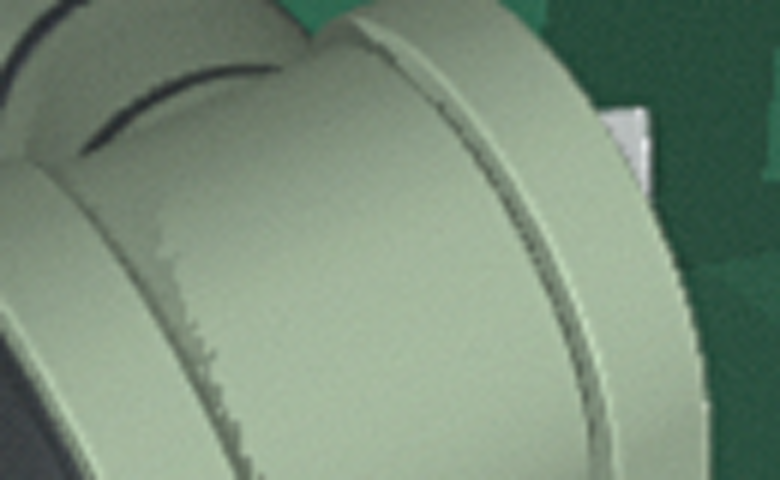

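The arm hides the lifter here, with only the plate's far corner visible at (650,108). I'll use the side and wrist cameras instead.

```bash
python3 - <<'E'
from h import *
p,d=optics.grab_frame('side'); np.savez('f_side2',p=p,d=d)
q,e=optics.grab_frame('wrist')
K,Rm,t=cam('side'); g=K@(Rm@np.array([.525,.1,0])+t); u,v=(g[:2]/g[2]).astype(int); print(u,v)
x0,y0=u-66,v-50
a=cv2.resize(p[y0:y0+100,x0:x0+133][:,:,::-1],(798,600),interpolation=cv2.INTER_CUBIC)
b=cv2.resize(q[200:400,186:452][:,:,::-1],(532,400))
cv2.imwrite('pics/s2.png',a); print(x0,y0)
E
```

```text
290 242
224 192
```

View pics/s2.png

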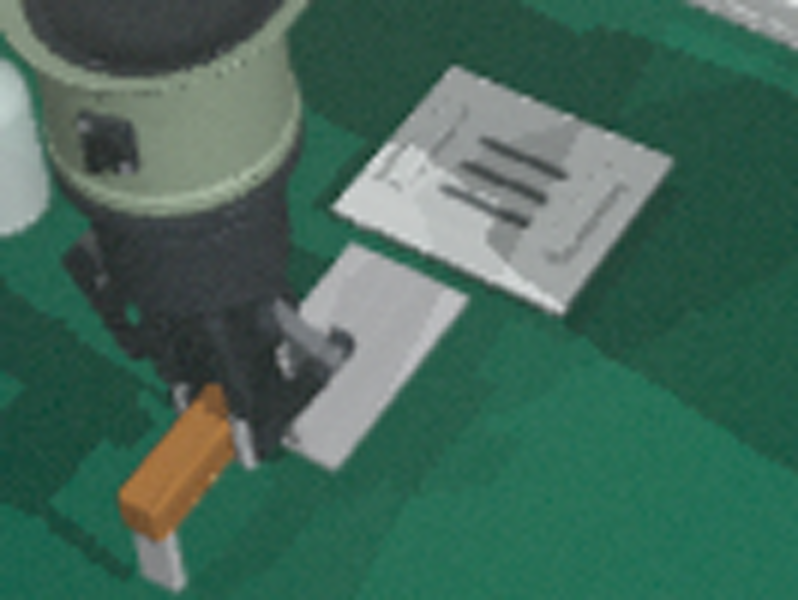

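The side crop shows the blade just in front of the plate. The tip corners are (352,244) and (468,298) and the back corner is (333,468). The plate's top corners are (453,66), (672,158), (565,313) and (333,208).

```bash
cat > m.py <<'E'
from h import *
def side(q,z): return onz('side',np.array(q)/6+[224,192],z)[:,:2]*1000
E
python3 - <<'E'
from m import *
pl=side([[453,66],[672,158],[565,313],[333,208]],.014); c=pl.mean(0)
e=(pl[0]-pl[1]+pl[3]-pl[2])/2; f=(pl[3]-pl[0]+pl[2]-pl[1])/2
print('plate',pl.round(1),c.round(1),'len',np.linalg.norm(e),np.linalg.norm(f),'yaw',np.degrees(np.arctan2(e[1],e[0])),np.degrees(np.arctan2(f[1],f[0]))-90)
b=side([[352,244],[468,298],[333,468]],.034); print('blade',b.round(1)); t=b[:2].mean(0); print('tip',t,'w',np.linalg.norm(b[0]-b[1]),'L',np.linalg.norm(b[1]-b[2]))
d=b[1]-b[2]; y=np.arctan2(d[1],d[0]); print('yaw',np.degrees(y)); d=b[0]-b[1];print('yawtip',np.degrees(np.arctan2(d[1],d[0]))-90)
u=np.array([np.cos(np.radians(-83.6)),np.sin(np.radians(-83.6))]); print('origin',t-140*u)
# refined with side-view from frame0
f=np.load('f_side2.npz'); P=cloud('side',f['d'])
i=lambda q:(np.array(q)/6+[224,192]).astype(int)
for q in ([420,340],[400,290],[330,430],[500,110],[400,200],[560,280]):
    u_,v_=i(q); print(q,P[v_-1:v_+2,u_-1:u_+2].reshape(-1,3).mean(0).round(4))
E
```

```text
plate [[593.5 -26.7]
 [466.8 -41.1]
 [451.3  67.5]
 [581.4  82.2]] [523.3  20.5] len 129.2044495658022 109.57805372925823 yaw 6.462645811418623 7.208916599937197
blade [[547.4 106. ]
 [483.1  99.3]
 [472.1 208.6]]
tip [515.21596991 102.66275875] w 64.65960524140444 L 109.88949551376278
yaw -84.26529677325041
yawtip -83.99946372401914
origin [499.6103194  241.79026743]
[420, 340] [0.4871 0.1295 0.034 ]
[400, 290] [0.5131 0.115  0.0351]
[330, 430] [0.4877 0.1923 0.0342]
[500, 110] [ 0.5578 -0.0182  0.0125]
[400, 200] [0.5615 0.0583 0.0126]
[560, 280] [0.4683 0.0505 0.0122]
```

>>> apply_moves(
  linear=[
    [0,0,0.08],
    [0,0,0.16],
    [0,0,0.23],
    [0,0,0.28],
    [0,0,0.287],
  ],
  delta_rot=[
    [0,0,0],
    [0,0,0],
    [0,0,0],
    [0,0,0],
    [0,0,0],
  ],
)

```text
clock: 7.8
position: [0.5026, 0.2359, 0.0382]
tool_rot: [-3.14, 0.001, 1.682]
force: [-0.3, -0.6, -2.3]
grip_width: 0.0206
finger_force: 97.7
```

>>> apply_moves(
  linear=[
    [-0.02,0,0],
    [-0.06,0,0],
    [-0.1,0,0],
    [-0.14,0,0],
    [-0.18,0,0],
  ],
  delta_rot=[
    [0,0,0],
    [0,0,0],
    [0,0,0],
    [0,0,0],
    [0,0,0],
  ],
)

```text
clock: 8.22
position: [0.5055, 0.2176, 0.0399]
tool_rot: [3.141, 0.0, 1.681]
force: [-0.2, 0.6, -2.0]
grip_width: 0.0208
finger_force: 97.7
```

>>> apply_moves(
  linear=[
    [-0.08,0,0],
    [-0.17,0,0],
    [-0.26,0,0],
    [-0.35,0,0],
    [-0.44,0,0],
  ],
  delta_rot=[
    [0,0,0],
    [0,0,0],
    [0,0,0],
    [0,0,0],
    [0,0,0],
  ],
)

```text
clock: 8.63
position: [0.5103, 0.1733, 0.0396]
tool_rot: [-3.142, 0.0, 1.681]
force: [0.3, 0.3, -1.6]
grip_width: 0.0208
finger_force: 97.7
```

>>> apply_moves(
  linear=[
    [-0.09,0,0],
    [-0.18,0,0],
    [-0.27,0,0],
    [-0.35,0,0],
    [-0.43,0,0],
  ],
  delta_rot=[
    [0,0,0],
    [0,0,0],
    [0,0,0],
    [0,0,0],
    [0,0,0],
  ],
)

```text
clock: 9.05
position: [0.515, 0.1309, 0.0396]
tool_rot: [-3.142, -0.0, 1.681]
force: [-0.3, 0.1, -2.5]
grip_width: 0.0204
finger_force: 97.7
```

>>> apply_moves(
  linear=[
    [-0.07,0,0],
    [-0.13,0,0],
    [-0.18,0,0],
    [-0.21,0,0],
    [-0.22,0,0],
  ],
  delta_rot=[
    [0,0,0],
    [0,0,0],
    [0,0,0],
    [0,0,0],
    [0,0,0],
  ],
)

```text
clock: 9.47
position: [0.5174, 0.1095, 0.0396]
tool_rot: [-3.142, 0.0, 1.681]
force: [0.0, 0.1, -1.9]
grip_width: 0.0205
finger_force: 97.7
```

```bash
python3 - <<'E'
from m import *
s=st()
p,d=optics.grab_frame('side'); np.savez('f_side3',p=p,d=d); P=cloud('side',d)
i=lambda q:(np.array(q)/6+[224,192]).astype(int)
for q in ([500,110],[400,200],[560,280]):
    u_,v_=i(q); print(q,P[v_-1:v_+2,u_-1:u_+2].reshape(-1,3).mean(0).round(4))
x0,y0=224,172
cv2.imwrite('pics/s3.png',cv2.resize(p[y0:y0+100,x0:x0+133][:,:,::-1],(798,600),interpolation=cv2.INTER_CUBIC))
E
```

```text
t 9.4667 p [0.5174 0.1095 0.0396] rpy [-3.142  0.     1.681] q [ 0.01  0.7  -0.46  1.97  0.53  0.6  -0.69] F [ 0.   0.1 -1.9] w 0.0204923088900518 97.73929953575134
[500, 110] [ 0.5573 -0.0176  0.0134]
[400, 200] [0.4976 0.1255 0.1194]
[560, 280] [0.4682 0.0507 0.0124]
```

View pics/s3.png

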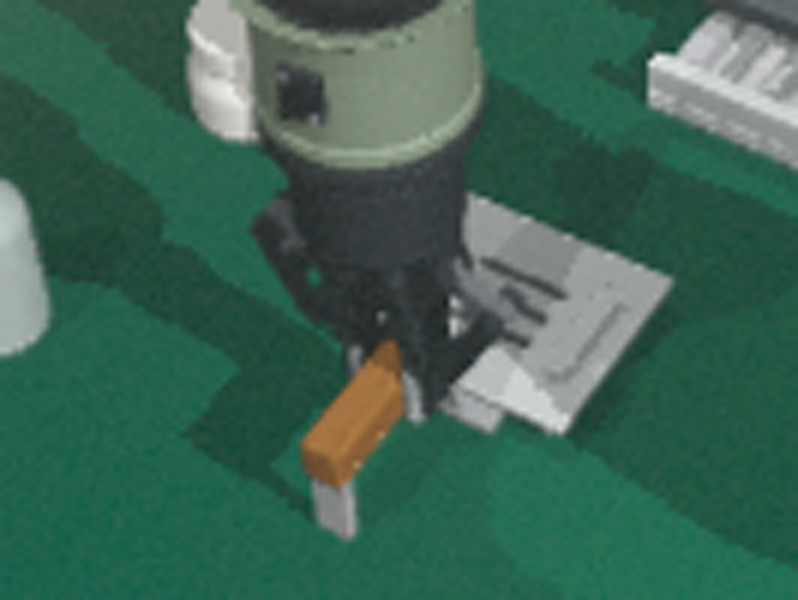

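The plate hasn't moved: its corners are still at (672,278) and (565,433) with this crop's offset. The blade's back corner shows at (498,432), just outside the plate's edge. Now I'll lift gently.

>>> apply_moves(
  linear=[
    [0,0,-0.02],
    [0,0,-0.04],
    [0,0,-0.06],
    [0,0,-0.08],
    [0,0,-0.11],
  ],
  delta_rot=[
    [0,0,0],
    [0,0,0],
    [0,0,0],
    [0,0,0],
    [0,0,0],
  ],
)

```text
clock: 9.93
position: [0.5172, 0.1101, 0.0507]
tool_rot: [-3.141, -0.0, 1.682]
force: [0.1, 0.7, -4.3]
grip_width: 0.0207
finger_force: 97.7
```

>>> apply_moves(
  linear=[
    [0,0,-0.04],
    [0,0,-0.1],
    [0,0,-0.17],
    [0,0,-0.25],
    [0,0,-0.33],
  ],
  delta_rot=[
    [0,0,0],
    [0,0,0],
    [0,0,0],
    [0,0,0],
    [0,0,0],
  ],
)

```text
clock: 10.35
position: [0.5174, 0.11, 0.0846]
tool_rot: [3.141, -0.0, 1.682]
force: [-0.0, -0.3, -4.0]
grip_width: 0.0208
finger_force: 97.7
```

>>> apply_moves(
  linear=[
    [0,0,-0.08],
    [0,0,-0.16],
    [0,0,-0.24],
    [0,0,-0.3],
    [0,0,-0.34],
  ],
  delta_rot=[
    [0,0,0],
    [0,0,0],
    [0,0,0],
    [0,0,0],
    [0,0,0],
  ],
)

```text
clock: 10.77
position: [0.5175, 0.11, 0.1185]
tool_rot: [3.141, -0.0, 1.681]
force: [-0.5, 0.4, -4.3]
grip_width: 0.0205
finger_force: 97.8
```

```bash
python3 - <<'E'
from m import *
s=st()
p,d=optics.grab_frame('side'); np.savez('f_side4',p=p,d=d); P=cloud('side',d)
# plate points: bright pts with z .07-.13, y<.1, x .44-.62
m=(P[...,2]>.07)&(P[...,2]<.115)&(P[...,1]<.06)&(P[...,1]>-.1)&(P[...,0]>.42)&(P[...,0]<.62)&(d>0)
Q=P[m]; A=np.c_[Q[:,:2],np.ones(len(Q))]
for k in range(5):
    c=np.linalg.lstsq(A,Q[:,2],rcond=None)[0]; r=Q[:,2]-A@c; g=abs(r)<max(.003,2*r.std()*0); Q,A=Q[g],A[g]
print(len(Q),'slopes deg',np.degrees(c[:2]),'z at centre',c@[.523,.02,1],r.std())
i=lambda q:(np.array(q)/6+[224,192]).astype(int)
E
```

```text
t 10.7667 p [0.5175 0.11   0.1185] rpy [ 3.141 -0.     1.681] q [ 0.08  0.58 -0.54  1.93  0.43  0.75 -0.6 ] F [-0.5  0.4 -4.3] w 0.020478300752676273 97.79620885848999
602 slopes deg [0.86442402 0.07072638] z at centre 0.08796022105636343 0.001395819804493142
```

```bash
python3 - <<'E'
from m import *
p=np.load('f_side4.npz')['p']; p0=np.load('f_side.npz')['p']
K,Rm,t=cam('side')
def pr(x): g=K@(Rm@np.array(x)+t); return (g[:2]/g[2]).astype(int)
a=pr([.51,-.26,.05]); b=pr([.515,.015,.09]); print(a,b)
A=p0[a[1]-50:a[1]+50,a[0]-33:a[0]+34]; B=p[b[1]-50:b[1]+50,b[0]-33:b[0]+34]
cv2.imwrite('pics/comp.png',cv2.resize(np.hstack([A[:,:66],B[:,:66]])[:,:,::-1],(792,600),interpolation=cv2.INTER_CUBIC)); print('A0',a-[33,50],'B0',b-[33,50],'B starts at col 396')
E
```

```text
[364 163] [310 204]
A0 [331 113] B0 [277 154] B starts at col 396
```

View pics/comp.png

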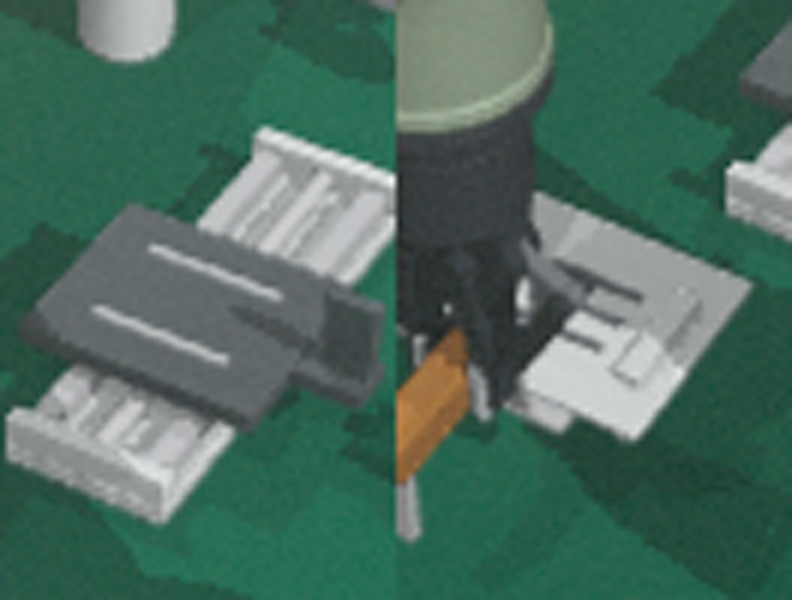

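Left half: the carriage table corners are (22,318), (132,204), (245,415) and about (328,287), and its strips run (150,248)–(280,296) and (95,310)–(228,360). Right half: the plate sits level on the blade, with corners (751,287) and (633,438).

```bash
python3 - <<'E'
from m import *
ang=lambda d:np.degrees(np.arctan2(d[1],d[0]))
A=lambda q,z:onz('side',np.array(q)/6+[331,113],z)[:,:2]*1000
B=lambda q,z:onz('side',(np.array(q)-[396,0])/6+[277,154],z)[:,:2]*1000
c=A([[22,318],[132,204],[328,287],[245,415]],.05); print('carr',c.round(1)); print('mid diag',((c[1]+c[3])/2).round(1),((c[0]+c[2])/2).round(1),'len',[np.linalg.norm(c[i]-c[(i+1)%4]).round(1) for i in range(4)],'yaw',ang(c[0]-c[3]),ang(c[1]-c[2]),ang(c[0]-c[1])-90)
s=A([[150,248],[280,296],[95,310],[228,360]],.05); print('strips',s.round(1),s.mean(0),ang(s[0]-s[1]),ang(s[2]-s[3]))
b=B([[751,287],[633,438]],.0883); print('plate',b.round(1),np.linalg.norm(b[0]-b[1]),ang(b[1]-b[0])-90)
y=np.radians(6.8); ex=np.array([np.cos(y),np.sin(y)]); print('centre',b.mean(0)+65*ex)
b0=side([[672,158],[565,313]],.014); print('before',b0.mean(0)+65*ex)
# top cam strips
t=onz('top',np.array([[207,105],[213,232],[300,103],[312,230]])/5+[350,170],.05)[:,:2]*1000; print('topstrips',t.mean(0),ang(t[0]-t[1]),ang(t[2]-t[3]))
E
```

```text
carr [[ 581.2 -194.6]
 [ 586.5 -307.7]
 [ 462.2 -310.8]
 [ 445.3 -200.6]]
mid diag [ 515.9 -254.2] [ 521.7 -252.7] len [np.float64(113.2), np.float64(124.4), np.float64(111.5), np.float64(136.0)] yaw 2.5124425895472644 1.4119945191395518 2.70166057274983
strips [[ 557.6 -282.1]
 [ 479.2 -289.6]
 [ 553.3 -222.6]
 [ 474.7 -230.6]] [ 516.18170251 -256.21614558] 5.436983918606836 5.861992290087719
plate [[465.1 -38.1]
 [453.8  69.4]] 108.06135316549545 5.963783623277735
centre [523.99702999  23.31801837]
before [523.61025266  20.92305026]
topstrips [ 517.64213217 -262.9987284 ] 3.7477396411758903 5.823593504302146
```

```bash
cat > fit.py <<'E'
from m import *
from scipy.optimize import minimize
from scipy.ndimage import map_coordinates as mc
def proj(n,X):
    K,Rm,t=cam(n); g=(X@Rm.T+t)@K.T; return g[:,:2]/g[:,2:]
def img(p): return cv2.GaussianBlur(cv2.cvtColor(p,cv2.COLOR_RGB2LAB).astype(np.float32),(0,0),.8)
def fit(n,p,z,hx,hy,x0,edges='xXyY',skip=None):
    I=img(p); s=np.linspace(-.92,.92,80)
    def cost(v,parts=False):
        c,sn=np.cos(v[2]),np.sin(v[2]); o=[]
        for e in edges:
            if e in 'xX': a=np.c_[np.full(80,hx*(1 if e=='X' else -1)),s*hy]; nn=[(1 if e=='X' else -1),0]
            else: a=np.c_[s*hx,np.full(80,hy*(1 if e=='Y' else -1))]; nn=[0,(1 if e=='Y' else -1)]
            if e=='x' and skip: a=a[np.abs(a[:,1])>skip]
            def val(off):
                b=a+np.array(nn)*off; w=np.c_[v[0]+c*b[:,0]-sn*b[:,1],v[1]+sn*b[:,0]+c*b[:,1],np.full(len(b),z)]
                q=proj(n,w); return np.stack([mc(I[...,k],[q[:,1],q[:,0]],order=1) for k in range(3)],1)
            o.append(np.linalg.norm(val(.002)-val(-.002),axis=1).mean())
        return o if parts else -np.mean(o)
    best=None
    for dy in (-2,0,2):
        r=minimize(cost,np.array(x0)+[0,0,np.radians(dy)],method='Nelder-Mead',options=dict(initial_simplex=np.array(x0)+[0,0,np.radians(dy)]+np.array([[0,0,0],[.004,0,0],[0,.004,0],[0,0,.03]]),xatol=1e-5,fatol=1e-4))
        if best is None or r.fun<best.fun: best=r
    print(n,'xy mm',(best.x[:2]*1000).round(1),'yaw',np.degrees(best.x[2]).round(2),'score',round(-best.fun,2),np.round(cost(best.x,True),1)); return best.x
E
python3 - <<'E'
from fit import *
T=np.load('f_top.npz')['p']; S=np.load('f_side.npz')['p']
for n,p in(('top',T),('side',S)):
    print('plate'); fit(n,p,.014,.065,.055,(.525,.018,.115))
    print('carr'); fit(n,p,.05,.07,.06,(.517,-.257,.07),skip=.022)
    print('purple'); 
# strips PCA
for n,p,box,z in(('top',T,(388,188,416,220),.0505),('side',S,(343,150,382,176),.0505)):
    u0,v0,u1,v1=box; g=cv2.cvtColor(p,cv2.COLOR_RGB2GRAY)[v0:v1,u0:u1]
    N,l,s,c=cv2.connectedComponentsWithStats((g>150).astype(np.uint8))
    for k in range(1,N):
        if s[k,4]<12: continue
        vv,uu=np.nonzero(l==k); w=g[vv,uu].astype(float)-120; W=onz(n,np.c_[uu+u0,vv+v0],z)[:,:2]*1000
        m=(W*w[:,None]).sum(0)/w.sum(); C=np.cov((W-m).T,aweights=w); e,V=np.linalg.eigh(C); d=V[:,1]; print(n,'strip',s[k,4],m.round(1),np.degrees(np.arctan(d[1]/d[0])).round(2),'len~',np.ptp((W-m)@d).round(1))
E
```

```text
plate
top xy mm [526.1  16.3] yaw 6.62 score 72.67 [71.1 80.3 66.5 72.8]
carrTraceback (most recent call last):
  File "<stdin>", line 5, in <module>
  File "fit.py", line 22, in fit
    r=minimize(cost,np.array(x0)+[0,0,np.radians(dy)],method='Nelder-Mead',options=dict(initial_simplex=np.array(x0)+[0,0,np.radians(dy)]+np.array([[0,0,0],[.004,0,0],[0,.004,0],[0,0,.03]]),xatol=1e-5,fatol=1e-4))
    res = _minimize_neldermead(fun, x0, args, callback, bounds=bounds,
                               **options)
    fxr = func(xr)
    fx = function(np.copy(x), *(wrapper_args + args))
  File "fit.py", line 18, in cost
    o.append(np.linalg.norm(val(.002)-val(-.002),axis=1).mean())
                            ~~~^^^^^^
  File "fit.py", line 17, in val
    q=proj(n,w); return np.stack([mc(I[...,k],[q[:,1],q[:,0]],order=1) for k in range(3)],1)
  File "fit.py", line 5, in proj
    K,Rm,t=cam(n); g=(X@Rm.T+t)@K.T; return g[:,:2]/g[:,2:]
           ~~~^^^
  File "h.py", line 5, in cam
    c=optics.camera_info(n); K=np.array([[c['fx'],0,c['cx']],[0,c['fy'],c['cy']],[0,0,1]])
ValueError: time passes only in moves, steps and waits
```

Camera info is being queried too often, so I'll cache it.

```bash
sed -i 's/^def cam(n):/import functools\n@functools.cache\ndef cam(n):/' h.py
python3 - <<'E'
from fit import *
T=np.load('f_top.npz')['p']; S=np.load('f_side.npz')['p']
for n,p in(('top',T),('side',S)):
    print('plate'); fit(n,p,.014,.065,.055,(.525,.018,.115))
    print('carr'); fit(n,p,.05,.07,.06,(.517,-.257,.07),skip=.022)
for n,p,box,z in(('top',T,(388,188,416,220),.0505),('side',S,(343,150,382,176),.0505)):
    u0,v0,u1,v1=box; g=cv2.cvtColor(p,cv2.COLOR_RGB2GRAY)[v0:v1,u0:u1]
    N,l,s,c=cv2.connectedComponentsWithStats((g>150).astype(np.uint8))
    for k in range(1,N):
        if s[k,4]<12: continue
        vv,uu=np.nonzero(l==k); w=g[vv,uu].astype(float)-120; W=onz(n,np.c_[uu+u0,vv+v0],z)[:,:2]*1000
        m=(W*w[:,None]).sum(0)/w.sum(); C=np.cov((W-m).T,aweights=w); e,V=np.linalg.eigh(C); d=V[:,1]; print(n,'strip',s[k,4],m.round(1),np.degrees(np.arctan(d[1]/d[0])).round(2),'len~',np.ptp((W-m)@d).round(1))
st()
E
```

```text
plate
top xy mm [526.1  16.3] yaw 6.62 score 72.67 [71.1 80.3 66.5 72.8]
carr
top xy mm [ 517.6 -259.3] yaw 4.08 score 28.59 [15.3 22.8 36.8 39.4]
plate
side xy mm [525.8  20.6] yaw 6.21 score 49.29 [51.7 56.4 38.7 50.3]
carr
side xy mm [ 517.3 -256. ] yaw 5.15 score 14.19 [10.3 14.8 19.8 11.8]
top strip 71 [ 515.9 -231. ] 4.36 len~ 78.5
top strip 72 [ 521.2 -290.6] 4.37 len~ 81.6
side strip 73 [ 513.2 -328.2] 17.12 len~ 60.7
side strip 30 [ 519.7 -286.7] 4.05 len~ 76.9
side strip 31 [ 515.7 -227.2] 4.13 len~ 77.4
t 10.8167 p [0.5177 0.11   0.1189] rpy [ 3.14  -0.     1.681] q [ 0.08  0.58 -0.54  1.93  0.43  0.75 -0.6 ] F [ 1.   0.4 -3.8] w 0.020251747555415835 97.79889822006226
```

>>> apply_moves(
  linear=[
    [-0.03,-0.004,0],
    [-0.09,-0.011,0],
    [-0.18,-0.023,0],
    [-0.3,-0.038,0],
    [-0.45,-0.057,0],
  ],
  delta_rot=[
    [0,0,0],
    [0,0,0],
    [0,0,0],
    [0,0,0],
    [0,0,0],
  ],
)

```text
clock: 11.23
position: [0.5163, 0.0635, 0.1173]
tool_rot: [-3.141, -0.0, 1.682]
force: [0.4, 0.6, -4.5]
grip_width: 0.0209
finger_force: 97.8
```

>>> apply_moves(
  linear=[
    [-0.184,-0.023,0],
    [-0.367,-0.047,0],
    [-0.55,-0.07,0],
    [-0.735,-0.094,0],
    [-0.918,-0.118,0],
  ],
  delta_rot=[
    [0,0,0.004],
    [0,0,0.008],
    [0,0,0.012],
    [0,0,0.016],
    [0,0,0.018],
  ],
)

```text
clock: 11.65
position: [0.5145, -0.0303, 0.1173]
tool_rot: [-3.141, 0.0, 1.642]
force: [1.0, 0.1, -3.7]
grip_width: 0.0205
finger_force: 97.8
```

>>> apply_moves(
  linear=[
    [-0.184,-0.016,0],
    [-0.369,-0.033,0],
    [-0.553,-0.049,0],
    [-0.737,-0.066,0],
    [-0.921,-0.082,0],
  ],
  delta_rot=[
    [0,0,0],
    [0,0,0],
    [0,0,0],
    [0,0,0],
    [0,0,0],
  ],
)

```text
clock: 12.07
position: [0.5127, -0.1227, 0.1173]
tool_rot: [-3.141, 0.0, 1.643]
force: [0.2, 0.4, -5.0]
grip_width: 0.0208
finger_force: 97.8
```

>>> apply_moves(
  linear=[
    [-0.149,-0.013,0],
    [-0.269,-0.024,0],
    [-0.359,-0.032,0],
    [-0.418,-0.037,0],
    [-0.458,-0.041,0],
  ],
  delta_rot=[
    [0,0,0],
    [0,0,0],
    [0,0,0],
    [0,0,0],
    [0,0,0],
  ],
)

```text
clock: 12.48
position: [0.5126, -0.167, 0.1175]
tool_rot: [-3.141, -0.0, 1.643]
force: [-1.0, 0.5, -3.8]
grip_width: 0.0207
finger_force: 97.8
```

>>> apply_moves(
  linear=[
    [0,0,0],
    [0,0,0],
    [0,0,0],
    [0,0,0],
    [0,0,0],
  ],
  delta_rot=[
    [0,0,0],
    [0,0,0],
    [0,0,0],
    [0,0,0],
    [0,0,0],
  ],
)

```text
clock: 12.9
position: [0.5129, -0.1659, 0.1176]
tool_rot: [-3.142, -0.0, 1.645]
force: [-0.6, 0.1, -3.6]
grip_width: 0.0205
finger_force: 97.8
```

```bash
python3 - <<'E'
from fit import *
s=st()
for n in('side','top'):
    p,d=optics.grab_frame(n); np.savez('f5_'+n,p=p,d=d)
    z=s['position'][2]-.0372+.007
    for e in('xXyY','xX','xy','xyX'):
        print(e,end=' ');fit(n,p,z,.065,.055,(.517,-.257 if n=='side' else -.26,.075),edges=e)
E
```

```text
t 12.9 p [ 0.5129 -0.1659  0.1176] rpy [-3.142 -0.     1.645] q [ 0.58  0.59 -0.52  1.91  0.41  0.76 -0.1 ] F [-0.6  0.1 -3.6] w 0.020457702003220425 97.75596141815186
xXyY side xy mm [ 516.4 -255.7] yaw 3.18 score 18.44 [40.9 10.5  6.4 15.9]
xX side xy mm [ 515.5 -243.7] yaw 3.22 score 28.55 [43.5 13.6]
xy side xy mm [ 515.6 -245.1] yaw 4.78 score 24.79 [44.3  5.3]
xyX side xy mm [ 515.7 -244.6] yaw 3.45 score 20.72 [43.7  5.1 13.4]
xXyY top xy mm [ 517.8 -258.3] yaw 5.35 score 9.68 [ 9.7  0.7  1.8 26.5]
xX top xy mm [ 513.9 -192.6] yaw 0.54 score 23.92 [45.7  2.2]
xy top xy mm [ 513.9 -194.1] yaw 0.42 score 24.79 [45.8  3.8]
xyX top xy mm [ 513.9 -193.9] yaw 0.54 score 17.21 [45.8  3.8  2.1]
```

>>> apply_moves(
  linear=[
    [0,0,0.02],
    [0,0,0.06],
    [0,0,0.1],
    [0,0,0.14],
    [0,0,0.17],
  ],
  delta_rot=[
    [0,0,0],
    [0,0,0],
    [0,0,0],
    [0,0,0],
    [0,0,0],
  ],
)

```text
clock: 13.42
position: [0.5126, -0.1663, 0.0999]
tool_rot: [-3.141, -0.0, 1.644]
force: [-0.0, -0.4, -4.5]
grip_width: 0.0206
finger_force: 97.8
```

>>> apply_moves(
  linear=[
    [0,0,0.02],
    [0,0,0.035],
    [0,0,0.05],
    [0,0,0.06],
    [0,0,0.07],
  ],
  delta_rot=[
    [0,0,0],
    [0,0,0],
    [0,0,0],
    [0,0,0],
    [0,0,0],
  ],
)

```text
clock: 13.83
position: [0.5129, -0.1664, 0.0936]
tool_rot: [3.141, 0.0, 1.644]
force: [0.4, 0.7, -3.3]
grip_width: 0.0209
finger_force: 97.9
```

>>> apply_moves(
  linear=[
    [0,0,0.01],
    [0,0,0.015],
    [0,0,0.02],
    [0,0,0.028],
    [0,0,0.028],
  ],
  delta_rot=[
    [0,0,0],
    [0,0,0],
    [0,0,0],
    [0,0,0],
    [0,0,0],
  ],
)

```text
clock: 14.25
position: [0.5129, -0.1664, 0.0908]
tool_rot: [3.142, 0.0, 1.644]
force: [0.9, 0.1, -1.5]
grip_width: 0.0207
finger_force: 98.0
```

>>> apply_moves(
  linear=[
    [0,0,0],
    [0,0,0],
    [0,0,0],
    [0,0,0],
    [0,0,0],
  ],
  delta_rot=[
    [0,0,0],
    [0,0,0],
    [0,0,0],
    [0,0,0],
    [0,0,0],
  ],
)

```text
clock: 14.67
position: [0.5129, -0.1664, 0.0908]
tool_rot: [3.142, 0.0, 1.644]
force: [0.2, -0.1, -2.4]
grip_width: 0.0207
finger_force: 98.0
```

>>> apply_moves(
  linear=[
    [0.04,0,0],
    [0.12,0,0],
    [0.22,0,0],
    [0.32,0,0],
    [0.42,0,0],
  ],
  delta_rot=[
    [0,0,0],
    [0,0,0],
    [0,0,0],
    [0,0,0],
    [0,0,0],
  ],
)

```text
clock: 15.08
position: [0.5096, -0.123, 0.0909]
tool_rot: [3.142, -0.0, 1.645]
force: [-0.5, 0.0, -2.5]
grip_width: 0.0206
finger_force: 98.0
```

>>> apply_moves(
  linear=[
    [0.12,0,0],
    [0.26,0,0],
    [0.42,0,0],
    [0.58,0,0],
    [0.74,0,0],
  ],
  delta_rot=[
    [0,0,0],
    [0,0,0],
    [0,0,0],
    [0,0,0],
    [0,0,0],
  ],
)

```text
clock: 15.5
position: [0.5041, -0.049, 0.0909]
tool_rot: [3.142, -0.0, 1.644]
force: [0.2, 0.2, -2.2]
grip_width: 0.0203
finger_force: 98.0
```

>>> apply_moves(
  linear=[
    [0.16,0,0],
    [0.32,0,0],
    [0.48,0,0],
    [0.64,0,0],
    [0.8,0,0],
  ],
  delta_rot=[
    [0,0,0],
    [0,0,0],
    [0,0,0],
    [0,0,0],
    [0,0,0],
  ],
)

```text
clock: 15.92
position: [0.4981, 0.0308, 0.0909]
tool_rot: [3.141, -0.0, 1.644]
force: [0.1, -0.1, -1.9]
grip_width: 0.0206
finger_force: 98.0
```

```bash
python3 - <<'E'
from fit import *
s=st()
for n in('side','top'):
    p,d=optics.grab_frame(n); np.savez('f6_'+n,p=p,d=d)
    print('plate');fit(n,p,.064,.065,.055,(.517,-.257 if n=='side' else -.26,.075))
    print('carr');fit(n,p,.05,.07,.06,(.517,-.257 if n=='side' else -.26,.075),skip=.022)
p=np.load('f6_top.npz')['p']; cv2.imwrite('pics/t6.png',cv2.resize(p[170:270,330:470][:,:,::-1],None,fx=5.7,fy=5.7,interpolation=cv2.INTER_CUBIC))
E
```

```text
t 15.9167 p [0.4981 0.0308 0.0909] rpy [ 3.141 -0.     1.644] q [ 0.19  0.58 -0.5   2.02  0.45  0.65 -0.52] F [ 0.1 -0.1 -1.9] w 0.0206193940677989 98.00240993499756
plate
side xy mm [ 517.5 -254.9] yaw 4.0 score 40.51 [45.2 53.3 19.4 44.1]
carr
side xy mm [ 523.8 -271.7] yaw 3.47 score 30.24 [22.7 48.1  8.7 41.5]
plate
top xy mm [ 518.6 -259.8] yaw 3.28 score 42.85 [ 3.2 92.2 32.1 43.9]
carr
top xy mm [ 517.3 -258.6] yaw 3.28 score 36.09 [ 2.6 89.2 29.8 22.7]
```

>>> apply_moves(
  linear=[
    [0.12,0,0.06],
    [0.22,0,0.15],
    [0.3,0,0.27],
    [0.3,0,0.38],
    [0.3,0,0.45],
  ],
  delta_rot=[
    [0,0,0],
    [0,0,0],
    [0,0,0],
    [0,0,0],
    [0,0,0],
  ],
)

```text
clock: 16.43
position: [0.4958, 0.0592, 0.0447]
tool_rot: [-3.141, 0.0, 1.645]
force: [-0.2, -0.3, -2.2]
grip_width: 0.0206
finger_force: 98.0
```

>>> apply_moves(
  linear=[
    [0,0,0.03],
    [0,0,0.05],
    [0,0,0.07],
    [0,0,0.083],
    [0,0,0.085],
  ],
  delta_rot=[
    [0,0,0],
    [0,0,0],
    [0,0,0],
    [0,0,0],
    [0,0,0],
  ],
)

```text
clock: 16.85
position: [0.4965, 0.0586, 0.0374]
tool_rot: [3.141, 0.0, 1.643]
force: [0.4, -1.5, -0.4]
grip_width: 0.0206
finger_force: 98.1
```

>>> apply_moves(
  linear=[
    [0,0,0],
    [0,0,0],
    [0,0,0],
    [0,0,0],
    [0,0,0],
  ],
  delta_rot=[
    [0,0,0],
    [0,0,0],
    [0,0,0],
    [0,0,0],
    [0,0,0],
  ],
  gripper=0.3,
  force=40,
)

```text
clock: 17.27
position: [0.4964, 0.059, 0.0374]
tool_rot: [3.141, -0.0, 1.644]
force: [-0.0, -0.4, -0.6]
grip_width: 0.0552
finger_force: 0.0
```

>>> apply_moves(
  linear=[
    [0,0,-0.1],
    [0,0,-0.25],
    [0,0,-0.5],
    [0,0,-0.75],
    [0,0,-1],
  ],
  delta_rot=[
    [0,0,0],
    [0,0,0],
    [0,0,0],
    [0,0,0],
    [0,0,0],
  ],
)

```text
clock: 17.68
position: [0.496, 0.0592, 0.1391]
tool_rot: [-3.141, -0.0, 1.644]
force: [1.2, -1.1, -0.1]
grip_width: 0.0553
finger_force: 0.0
```

>>> apply_moves(
  linear=[
    [0,0,-0.15],
    [0,0,-0.3],
    [0,0,-0.4],
    [0,0,-0.5],
    [0,0,-0.5],
  ],
  delta_rot=[
    [0,0,0],
    [0,0,0],
    [0,0,0],
    [0,0,0],
    [0,0,0],
  ],
  gripper=-1,
)

```text
clock: 18.1
position: [0.4969, 0.0591, 0.189]
tool_rot: [3.14, 0.0, 1.644]
force: [1.5, -0.0, 0.0]
grip_width: -0.0004
finger_force: 0.0
```

```bash
python3 - <<'E'
from fit import *
q=np.array([[70,105],[76,262],[533,95],[547,246]])/5+[350,170]
w=onz('top',q,.032)[:,:2]*1000; print(w.round(1)); l=w[:2].mean(0); r=w[2:].mean(0); print('len',np.linalg.norm(l-r),'mid',(l+r)/2)
u=np.array([.075,-.997]); print('mid ahead of carriage',((l+r)/2-[517.6,-259.8])@u,'-> j0=',50-((l+r)/2-[517.6,-259.8])@u)
s=st(); plan((*s['position'],94.2),[(.45,-.1,.18,94.2),(.4155,-.218,.13,94.2),(.4155,-.218,.066,94.2)])
E
```

```text
[[ 554.8 -148.4]
 [ 455.5 -155.4]
 [ 577.9 -438.3]
 [ 482.  -445.6]]
len 291.1029462603428 mid [ 517.5449776  -296.89675124]
mid ahead of carriage 36.981334303817924 -> j0= 13.018665696182076
t 18.1 p [0.4969 0.0591 0.189 ] rpy [3.14  0.    1.644] q [ 0.22  0.43 -0.59  1.95  0.31  0.85 -0.47] F [ 1.5 -0.   0. ] w -0.0004222234671541865 0.0
L [-0.776, -0.292, 0.045] D [0.0, 0.0, 0.0] -> [ 0.4735 -0.0204  0.1845] 94.2
L [-0.777, -0.292, 0.045] D [0.0, 0.0, 0.0] -> [ 0.45 -0.1   0.18] 94.2
L [-0.576, -0.215, 0.25] D [0.0, 0.0, 0.0] -> [ 0.4328 -0.159   0.155 ] 94.2
L [-0.575, -0.216, 0.25] D [0.0, 0.0, 0.0] -> [ 0.4155 -0.218   0.13  ] 94.2
L [-0.0, 0.0, 0.64] D [0.0, 0.0, 0.0] -> [ 0.4155 -0.218   0.066 ] 94.2
```

>>> apply_moves(
  linear=[
    [-0.1,-0.04,0],
    [-0.25,-0.1,0],
    [-0.42,-0.16,0],
    [-0.6,-0.23,0],
    [-0.78,-0.29,0.04],
  ],
  delta_rot=[
    [0,0,0],
    [0,0,0],
    [0,0,0],
    [0,0,0],
    [0,0,0],
  ],
)

```text
clock: 18.52
position: [0.4722, -0.0222, 0.1828]
tool_rot: [-3.141, 0.0, 1.644]
force: [0.2, -0.3, -0.7]
grip_width: 0.0004
finger_force: 0.0
```

>>> apply_moves(
  linear=[
    [-0.16,-0.06,0.01],
    [-0.31,-0.12,0.02],
    [-0.47,-0.18,0.03],
    [-0.62,-0.23,0.04],
    [-0.78,-0.29,0.04],
  ],
  delta_rot=[
    [0,0,0],
    [0,0,0],
    [0,0,0],
    [0,0,0],
    [0,0,0],
  ],
)

```text
clock: 18.93
position: [0.4487, -0.1019, 0.1783]
tool_rot: [-3.14, -0.001, 1.644]
force: [0.2, 0.4, 0.1]
grip_width: 0.0001
finger_force: 0.0
```

>>> apply_moves(
  linear=[
    [-0.2,-0.08,0.05],
    [-0.4,-0.16,0.15],
    [-0.6,-0.24,0.27],
    [-0.8,-0.32,0.4],
    [-0.9,-0.34,0.5],
  ],
  delta_rot=[
    [0,0,0],
    [0,0,0],
    [0,0,0],
    [0,0,0],
    [0,0,0],
  ],
)

```text
clock: 19.35
position: [0.4202, -0.1955, 0.1276]
tool_rot: [-3.139, -0.0, 1.641]
force: [-0.5, -0.4, 0.1]
grip_width: -0.0003
finger_force: 0.0
```

>>> apply_moves(
  linear=[
    [-0.1,-0.04,0],
    [-0.18,-0.07,0],
    [-0.24,-0.09,0],
    [-0.24,-0.09,0],
    [-0.24,-0.09,0],
  ],
  delta_rot=[
    [0,0,0],
    [0,0,0],
    [0,0,0],
    [0,0,0],
    [0,0,0],
  ],
)

```text
clock: 19.77
position: [0.4157, -0.2175, 0.1298]
tool_rot: [3.141, 0.0, 1.644]
force: [0.3, 0.5, 0.6]
grip_width: 0.0002
finger_force: 0.0
```

>>> apply_moves(
  linear=[
    [0,0,0.15],
    [0,0,0.32],
    [0,0,0.48],
    [0,0,0.6],
    [0,0,0.64],
  ],
  delta_rot=[
    [0,0,0],
    [0,0,0],
    [0,0,0],
    [0,0,0],
    [0,0,0],
  ],
)

```text
clock: 20.18
position: [0.4152, -0.2166, 0.0642]
tool_rot: [-3.141, -0.001, 1.645]
force: [-0.6, -0.1, -0.5]
grip_width: 0.0002
finger_force: 0.0
```

>>> apply_moves(
  linear=[
    [-0.03,0,0],
    [-0.07,0,0],
    [-0.11,0,0],
    [-0.15,0,0],
    [-0.18,0,0],
  ],
  delta_rot=[
    [0,0,0],
    [0,0,0],
    [0,0,0],
    [0,0,0],
    [0,0,0],
  ],
)

```text
clock: 20.6
position: [0.4169, -0.2365, 0.0658]
tool_rot: [3.141, 0.001, 1.643]
force: [-0.2, 0.3, 0.2]
grip_width: -0.0002
finger_force: 0.0
```

>>> apply_moves(
  linear=[
    [-0.03,0,0],
    [-0.05,0,0],
    [-0.08,0,0],
    [-0.11,0,0],
    [-0.14,0,0],
  ],
  delta_rot=[
    [0,0,0],
    [0,0,0],
    [0,0,0],
    [0,0,0],
    [0,0,0],
  ],
)

```text
clock: 21.02
position: [0.4177, -0.2498, 0.0653]
tool_rot: [3.142, -0.0, 1.644]
force: [-0.4, 0.0, -1.5]
grip_width: -0.0004
finger_force: 0.0
```

>>> apply_moves(
  linear=[
    [-0.03,0,0],
    [-0.06,0,0],
    [-0.09,0,0],
    [-0.12,0,0],
    [-0.15,0,0],
  ],
  delta_rot=[
    [0,0,0],
    [0,0,0],
    [0,0,0],
    [0,0,0],
    [0,0,0],
  ],
)

```text
clock: 21.43
position: [0.4188, -0.2646, 0.0653]
tool_rot: [-3.142, -0.0, 1.644]
force: [-0.5, 3.7, 0.9]
grip_width: -0.0006
finger_force: 1.7
```

>>> apply_moves(
  linear=[
    [-0.03,0,0],
    [-0.06,0,0],
    [-0.09,0,0],
    [-0.12,0,0],
    [-0.15,0,0],
  ],
  delta_rot=[
    [0,0,0],
    [0,0,0],
    [0,0,0],
    [0,0,0],
    [0,0,0],
  ],
)

```text
clock: 21.85
position: [0.4199, -0.2797, 0.0653]
tool_rot: [3.142, -0.0, 1.644]
force: [0.7, 3.0, 1.1]
grip_width: 0.0004
finger_force: 1.7
```

>>> apply_moves(
  linear=[
    [-0.035,0,0],
    [-0.07,0,0],
    [-0.105,0,0],
    [-0.14,0,0],
    [-0.175,0,0],
  ],
  delta_rot=[
    [0,0,0],
    [0,0,0],
    [0,0,0],
    [0,0,0],
    [0,0,0],
  ],
)

```text
clock: 22.27
position: [0.4212, -0.2973, 0.0653]
tool_rot: [3.141, 0.0, 1.644]
force: [1.4, 3.6, -0.1]
grip_width: -0.0
finger_force: 1.7
```

>>> apply_moves(
  linear=[
    [-0.035,0,0],
    [-0.07,0,0],
    [-0.105,0,0],
    [-0.14,0,0],
    [-0.175,0,0],
  ],
  delta_rot=[
    [0,0,0],
    [0,0,0],
    [0,0,0],
    [0,0,0],
    [0,0,0],
  ],
)

```text
clock: 22.68
position: [0.4225, -0.3147, 0.0653]
tool_rot: [3.142, -0.0, 1.644]
force: [1.7, 4.1, 0.7]
grip_width: 0.0001
finger_force: 1.7
```

>>> apply_moves(
  linear=[
    [-0.03,0,0],
    [-0.06,0,0],
    [-0.08,0,0],
    [-0.1,0,0],
    [-0.12,0,0],
  ],
  delta_rot=[
    [0,0,0],
    [0,0,0],
    [0,0,0],
    [0,0,0],
    [0,0,0],
  ],
)

```text
clock: 23.1
position: [0.4233, -0.3265, 0.0653]
tool_rot: [3.142, -0.0, 1.644]
force: [2.2, 3.5, -0.5]
grip_width: 0.0001
finger_force: 1.6
```

>>> apply_moves(
  linear=[
    [-0.015,0,0],
    [-0.03,0,0],
    [-0.045,0,0],
    [-0.06,0,0],
    [-0.075,0,0],
  ],
  delta_rot=[
    [0,0,0],
    [0,0,0],
    [0,0,0],
    [0,0,0],
    [0,0,0],
  ],
)

```text
clock: 23.52
position: [0.4238, -0.3339, 0.0653]
tool_rot: [3.142, -0.0, 1.644]
force: [2.6, 2.7, 0.2]
grip_width: -0.0002
finger_force: 1.6
```

>>> apply_moves(
  linear=[
    [-0.01,0,0],
    [-0.02,0,0],
    [-0.03,0,0],
    [-0.04,0,0],
    [-0.05,0,0],
  ],
  delta_rot=[
    [0,0,0],
    [0,0,0],
    [0,0,0],
    [0,0,0],
    [0,0,0],
  ],
)

```text
clock: 23.93
position: [0.424, -0.3366, 0.0652]
tool_rot: [-3.14, -0.003, 1.645]
force: [-2.8, 24.7, 14.9]
grip_width: 0.0002
finger_force: 12.3
```

The force jumped to 25 N at the predicted end stop, so the carriage is home. I'll back off and lift clear.

>>> apply_moves(
  linear=[
    [0.02,0,0],
    [0.06,0,0],
    [0.15,0,0],
    [0.27,0,0],
    [0.4,0,0],
  ],
  delta_rot=[
    [0,0,0],
    [0,0,0],
    [0,0,0],
    [0,0,0],
    [0,0,0],
  ],
)

```text
clock: 24.35
position: [0.4209, -0.2979, 0.0652]
tool_rot: [-3.141, 0.0, 1.643]
force: [-0.7, 0.5, -0.7]
grip_width: 0.0002
finger_force: 0.0
```

>>> apply_moves(
  linear=[
    [0,0,-0.15],
    [0,0,-0.35],
    [0,0,-0.55],
    [0,0,-0.75],
    [0,0,-0.95],
  ],
  delta_rot=[
    [0,0,0],
    [0,0,0],
    [0,0,0],
    [0,0,0],
    [0,0,0],
  ],
)

```text
clock: 24.77
position: [0.4211, -0.2976, 0.1612]
tool_rot: [-3.141, -0.0, 1.645]
force: [0.1, -0.6, -0.1]
grip_width: -0.0001
finger_force: 0.0
```

>>> apply_moves(
  linear=[
    [0.2,-0.05,-0.1],
    [0.4,-0.1,-0.2],
    [0.6,-0.15,-0.3],
    [0.8,-0.2,-0.4],
    [0.95,-0.25,-0.5],
  ],
  delta_rot=[
    [0,0,0],
    [0,0,0],
    [0,0,0],
    [0,0,0],
    [0,0,0],
  ],
)

```text
clock: 25.18
position: [0.3886, -0.2036, 0.2106]
tool_rot: [-3.141, 0.0, 1.645]
force: [0.1, -0.7, -0.1]
grip_width: 0.0002
finger_force: 0.0
```

>>> apply_moves(
  linear=[
    [0.2,0,-0.05],
    [0.4,0,-0.05],
    [0.6,0,-0.05],
    [0.75,0,-0.05],
    [0.8,0,-0.05],
  ],
  delta_rot=[
    [0,0,0],
    [0,0,0],
    [0,0,0],
    [0,0,0],
    [0,0,0],
  ],
)

```text
clock: 25.6
position: [0.3829, -0.1237, 0.2153]
tool_rot: [-3.142, 0.001, 1.647]
force: [0.4, 0.1, 0.8]
grip_width: -0.0001
finger_force: 0.0
```

```bash
python3 - <<'E'
from fit import *
s=st()
P={}
for n in('side','top'):
    p,d=optics.grab_frame(n); np.savez('f7_'+n,p=p,d=d); P[n]=p
    print('plate');fit(n,p,.064,.065,.055,(.523,-.342 if n=='side' else -.346,.075))
    print('carr');fit(n,p,.05,.07,.06,(.523,-.342 if n=='side' else -.346,.075),skip=.022)
K,Rm,t=cam('side'); g=K@(Rm@np.array([.5,-.34,.06])+t); u,v=(g[:2]/g[2]).astype(int)
A=cv2.resize(P['side'][v-40:v+40,u-50:u+50],(700,0) if 0 else (500,400),interpolation=cv2.INTER_CUBIC); B=P['top'][170:250,270:470]; B=cv2.resize(B,(500,200),interpolation=cv2.INTER_CUBIC)
cv2.imwrite('pics/fin.png',np.vstack([A,B])[:,:,::-1])
E
```

```text
t 25.6 p [ 0.3829 -0.1237  0.2153] rpy [-3.142e+00  1.000e-03  1.647e+00] q [ 0.73  0.24 -0.65  2.14  0.2   0.82  0.03] F [0.4 0.1 0.8] w -6.20605028841583e-05 0.0
plate
side xy mm [ 526.  -338.7] yaw 7.68 score 24.92 [22.6 41.5  3.9 31.7]
carr
side xy mm [ 528.4 -340.3] yaw 5.45 score 14.12 [ 6.8 39.9  3.3  6.5]
plate
top xy mm [ 525.5 -345.7] yaw 3.89 score 50.85 [60.  86.3 35.8 21.3]
carr
top xy mm [ 527.2 -362.3] yaw 5.65 score 38.17 [18.6 74.  38.4 21.8]
```

View pics/fin.png

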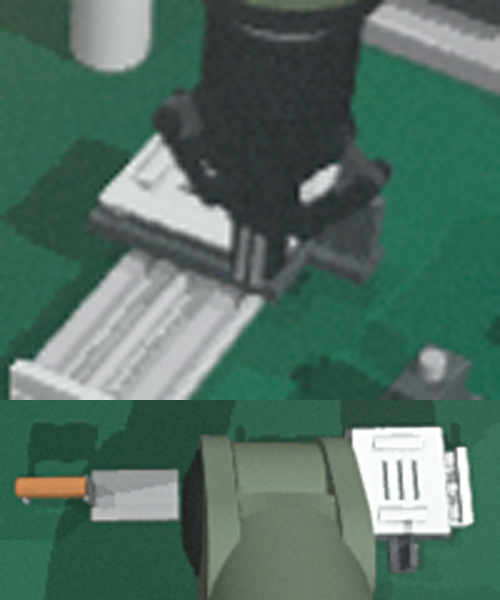

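In the final picture the plate sits square on the carriage at the far rail end, and the lifter lies flat at lower left (50–180,490). One numeric check of the carriage through its tab, then I'll hand in.

```bash
python3 - <<'E'
from fit import *
for f,y in(('f_top.npz',-.26),('f7_top.npz',-.346)):
    d=np.load(f)['d']; P=cloud('top',d); m=(P[...,2]>.088)&(P[...,2]<.105)&(P[...,0]>.39)&(P[...,0]<.46)&(abs(P[...,1]-y)<.04)
    print(f,m.sum(),(P[m].mean(0)*1000).round(1))
E
```

```text
f_top.npz 39 [ 423.9 -266.4   96.6]
f7_top.npz 40 [ 430.1 -351.    96.1]
```

```bash
python3 -c "
from workcell import workorder; print(workorder.job_done())"
```

```text
the job is handed in; nothing more can be done
None
```

The job is handed in at about 26 s. The plate was set level on the carriage, about 1–2 mm off centre and within about 0.5° of square by camera measurement. The carriage was then pushed until it hit a stop at about 25 N, with cameras putting it near 98 mm of its 100 mm travel (±2 mm), and the lifter lies flat on the bench.

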